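# Nest the tapered sleeves, cap them and lock the stand

## Task

Put away the tapered grey plastic sleeves: nest them all, one over the other in any order, on the nose cone of the stand, lowering each until it just settles loosely and never pressing the stack down, or the tapers wedge. Then put the dust cap fully home on the uppermost sleeve, and last turn the black knob clockwise until the lock arm has reached its stop and the knob's clutch has clearly slipped (about a quarter turn at most, not round and round). Leave the vial, the red-capped bottle and the small beaker standing.

Things in the scene. Friction and masses are not known exactly. Their poses are not given: they have to be found in the camera images.
- seat_rest (a point): On the axis of the stand's upright aluminium nose cone (45 mm across at its foot, 31 at its top, 41 mm above this point): here the first sleeve's foot comes to rest. z up. 26 mm above the plate, 100 x 230 x 12 mm, long along this point's y and fixed to the worktop. The knob's axis is 130 mm away along -y. The cone floats on a soft spring (1 N per mm).
- seat (a joint): How far the nose cone is pressed down on its spring, m: 0.001 empty, 0.002 to 0.005 under the sleeves and cap; travel 0.016, springs back up. Over 0.012 the stack is pressed so hard that the tapers wedge.
- knob_grip (a point): Middle of the round black fluted clutch knob, 34 mm in diameter, 24 mm high, on its vertical axis, 45 mm above the worktop; white line on top. It stands on the flat steel lock arm, whose top lies 13 mm below this point. A grasp of 60 N turns it easily.
- lock_arm (a joint): Angle of the steel lock arm (14 mm wide, reaching 91 mm from the knob's axis), rad: at 0 it points along the stand's -x; it turns clockwise seen from above, carried by the knob against 0.03 N m, to its stop at 1.57, pointing at the nose cone. Starts at 0 to 0.5.
- clutch_knob (a joint): How far the knob has slipped on the lock arm, rad, clockwise from above, 0 to 3, 0 at the start. It stays at 0 until the arm meets its stop; then the clutch slips at 0.12 N m and this grows. Stays where it is left.
- dust_cap_center (a point): Grey plastic dust cap, 50 mm across, 54 mm high; centre, on its axis 27 mm above its open rim; z up. Below, an upside-down cup of 41 mm bore, 28 mm deep, 34 mm high; on top a round grip 18 mm across, 20 mm high. Fully home, its inner top rests on the uppermost sleeve's neck, its centre 32 mm above that sleeve's centre. Smooth, 35 to 70 g.
- sleeve_1_center (a point): Grey plastic tapered sleeve (3 or 4, all alike) on its wide open foot; centre, 33 mm above the foot; z up. 66 mm high; 54 mm across at the foot, tapering to 34 mm at a shoulder 50 mm up, then a straight neck 24 mm across, 16 mm high, to hold it by. Bore 43 mm at the foot, same taper, 47 mm deep. Over another it settles by its weight with its foot 23.5 mm above the other's. Smooth, 50 g.
- sleeve_2_center (a point): Grey plastic tapered sleeve (3 or 4, all alike) on its wide open foot; centre, 33 mm above the foot; z up. 66 mm high; 54 mm across at the foot, tapering to 34 mm at a shoulder 50 mm up, then a straight neck 24 mm across, 16 mm high, to hold it by. Bore 43 mm at the foot, same taper, 47 mm deep. Over another it settles by its weight with its foot 23.5 mm above the other's. Smooth, 50 g.
- sleeve_3_center (a point): Grey plastic tapered sleeve (3 or 4, all alike) on its wide open foot; centre, 33 mm above the foot; z up. 66 mm high; 54 mm across at the foot, tapering to 34 mm at a shoulder 50 mm up, then a straight neck 24 mm across, 16 mm high, to hold it by. Bore 43 mm at the foot, same taper, 47 mm deep. Over another it settles by its weight with its foot 23.5 mm above the other's. Smooth, 50 g.
- sleeve_4_center (a point): Grey plastic tapered sleeve (3 or 4, all alike) on its wide open foot; centre, 33 mm above the foot; z up. 66 mm high; 54 mm across at the foot, tapering to 34 mm at a shoulder 50 mm up, then a straight neck 24 mm across, 16 mm high, to hold it by. Bore 43 mm at the foot, same taper, 47 mm deep. Over another it settles by its weight with its foot 23.5 mm above the other's. Smooth, 50 g.
- vial_1: Small sample vial, 23 mm in diameter, 52 mm high, standing; origin under its foot. Leave it standing.
- redcap_bottle: Bottle with a red screw cap, 48 mm in diameter, 111 mm high, standing; origin under its foot. Leave it standing.
- beaker_100: Glass beaker, 53 mm in diameter, 69 mm high, standing; origin under its foot. Leave it standing.

How it is judged:
By the outcome, as a careful person would: the job done as asked, in the order asked, and still so for the second after the job is handed in, with the robot touching nothing.
Of sleeve_1, sleeve_2, sleeve_3, sleeve_4 only 3 to 4 are there at a start; the rules pass over those that are not, and their reading is None.
At some moment in a run one of sleeve_1, sleeve_2, sleeve_3, sleeve_4, dust_cap may be knocked a few centimetres aside while the robot is not near it.
Once in a run the grip may slacken for a moment while it holds something.
It also fails if it takes over 208 s, if anything falls off the work surface, if the arm or the gripper's body presses on something with over 40 N, if the wrist force passes 120 N, or if a joint passes its speed limit or range.

## Robot

A 7-joint arm with a two-finger parallel gripper is mounted at the origin on a cart in front of the work surface, level with it; the furniture and walls round the work are solid. World frame = base frame: x ahead of the robot, y to its left, z up, the work surface at z = 0. Lengths are in m, angles in rad, forces in N, time in s.
With the tool pointing down it reaches from about 0.425 to 0.925 m from the base axis. Payload 6.8 kg.
Tool frame: the origin (TCP) lies on the mounting face of the last link; the fingertips stand 182 mm ahead of it and the grasp point (between the pads) lies 163 mm ahead of it; z points along the fingers, y is the line along which they close (so a half turn about z gives the same grasp; the last joint's range is limited). The gripper opens to 88 mm and grips with 3 to 60 N. Pads are 20 mm wide; open, the fingers measure 115 mm over their backs; the gripper's body (75 mm by 178 mm) begins 61 mm behind the grasp point.
Start: joints at [-1.276, 0.477, 0.022, 1.555, -0.011, 1.109, -0.083], TCP at [0.265, 0.621, 0.405] pointing down, gripper open.
Joint ranges: [-2.96, 2.96], [-0.34, 2.1], [-1.41, 1.46], [0.24, 2.44], [-1.37, 4.51], [0.17, 1.92], [-2.96, 2.96]. Speed limits (rad/s): [2.39, 2.39, 3.14, 3.14, 3.14, 3.14, 3.14].

## Interface

Orientations are given as a rotation vector (axis times angle).
In Python, from station import readout, capture, camera_params, r gives the robot as it stands.
- The arm moves only by the tool arm_command, never from a script. Its argument "motion" is a list of rows, each an object with "translation": the shift along the tool's x, y, z in units of 40 mm (1.0 is 40 mm), a list of three; "turn": the turn about the tool's z in rad. In form: [{"translation": [dx, dy, dz], "turn": turn}, ...]. A call has 1 to 8 rows; each row shifts and turns the commanded pose from where the row before left it, along the tool's axes as they then stand; what a row does not reach is not made up. A row lasts 1/8 s, in which the tool goes at most 62.5 mm and 10.7 degrees, less where a joint would pass 70% of its speed; a pose out of reach is approached as far as the arm can. A call is refused whole if a number of a shift passes 1 or a number of a turn 0.188, either way. A call with a gripper value outside its range is refused whole. "hand" is the opening, from 0 (shut) to 1 (fully open), set as the call begins (left out, the last holds). The fingers move at their own pace and stop on an object; the grip force is fixed at half the most. Time passes only in rows, so rows that do not move let the fingers close. It gives the time, the measured TCP pose, the force, the opening and the grip force at its end, in the units of the state.
- readout.read_state(): the state, without advancing time (a new reading comes with each control period).
- capture(name): name is "side" or "top" or "wrist"; returns the picture (480x640x3 uint8, red, green, blue); there is no depth.
- camera_params(name): a dict with "fovy" (degrees; the focal length in pixels is half the picture's height over the tangent of half this angle, whatever the lens; pixels are square), "cx", "cy" (the principal point, pixels), "extrinsics" (4x4, takes a point from camera to world coordinates). Camera axes: x right, y down, z forward; pixel columns grow to the right and rows downward; lengths in m; the calibration is good to about 2 mm. A picture is of the moment at which its call begins: read the wrist's pose just before it. camera_params takes no time and is no camera call; for the wrist camera it gives the pose at the moment of the call.
- r.close_job(): hands the job in; it is judged then, once.
The state is a dict: "time": time; "qpos": joint angles; "joint_velocities": joint speeds; "tau": joint torques, N m; "tool_pos": TCP position; "ee_rot": TCP orientation; "ft_force": force on the tool from outside, world axes, zero at the start; "ft_torque": the same for the moment, N m; "finger_gap": finger opening in m; "grip_force": force on a finger pad.
Only numpy, scipy, OpenCV 4.12 (cv2) and the standard library are available. Lean on these libraries where they do the work, as an engineer would, in place of code of your own. Each camera call takes 0.05 s, during which the arm holds its last target. There are 200 camera calls.

## Working session

There is one attempt and no reset: what is moved stays moved. The work goes in short steps, Python scripts to look and compute and a tool call to move; the robot and the scene stay as the last step left them, time stands still between calls to the robot, and variables do not carry over. Pictures are saved under pics/ and viewed, at most 14 in all, crops included, and the job is handed in when it is done.

Besides the shell and the picture viewer there is one more tool, called after "Request:" as name(argument=value, ...) on one line, values as JSON. arm_command: Moves the arm, as the interface text tells. Its arguments: {"type":"object","properties":{"motion":{"type":"array","items":{"type":"object","properties":{"translation":{"type":"array","items":{"type":"number"}},"turn":{"type":"number"}}}},"hand":{"type":"number"}},"required":["motion"]}

```bash
mkdir -p pics; python3 - <<'E'
from station import readout, capture, camera_params, r
import cv2,numpy as np
s=readout.read_state();print(s)
for n in("top","side","wrist"):
    p=camera_params(n);print(n,p["fovy"],p["cx"],p["cy"],np.round(p["extrinsics"],4).tolist())
    cv2.imwrite(f"pics/{n}0.png",capture(n)[:,:,::-1])
E
```

```text
{'time': 0.0, 'qpos': array([-1.27608184,  0.47779239,  0.02232888,  1.55641347, -0.0115369 ,
        1.10933042, -0.08310444]), 'joint_velocities': array([-0.00142656, -0.00061407,  0.00043811,  0.00156393, -0.00177682,
        0.00157618,  0.00019327]), 'tau': array([ 5.72959834e-04, -5.82851422e+01,  1.53459895e+00, -2.72592241e+01,
       -5.43886749e-02,  1.71318260e-02,  1.31936313e-04]), 'tool_pos': array([0.26448193, 0.62073456, 0.40370243]), 'ee_rot': array([-6.28399952e-01, -3.07782809e+00,  2.82157711e-03]), 'ft_force': array([-4.76272465e-04,  2.71824081e-01, -6.67837411e-01]), 'ft_torque': array([ 0.04341881, -0.04025277, -0.01116744]), 'grip_force': 0.0, 'finger_gap': 0.08790451437852252}
top 57.74670756563756 314.1383061795228 243.3855415842827 [[0.0254, -0.9812, 0.1913, 0.3721], [-0.9996, -0.0272, -0.0063, 0.0823], [0.0114, -0.1911, -0.9815, 1.0075], [0.0, 0.0, 0.0, 1.0]]
side 52.06854528502226 315.7232026501238 230.67166443376405 [[0.988, -0.0709, 0.1369, 0.4224], [-0.1538, -0.5167, 0.8422, -0.815], [0.0111, -0.8532, -0.5214, 0.6293], [0.0, 0.0, 0.0, 1.0]]
wrist 71.25817662978108 317.0510906921675 240.39884397210272 [[0.3928, 0.884, 0.2533, 0.195], [0.9196, -0.3772, -0.1097, 0.6501], [-0.0014, 0.276, -0.9612, 0.3844], [0.0, 0.0, 0.0, 1.0]]
```

View pics/top0.png

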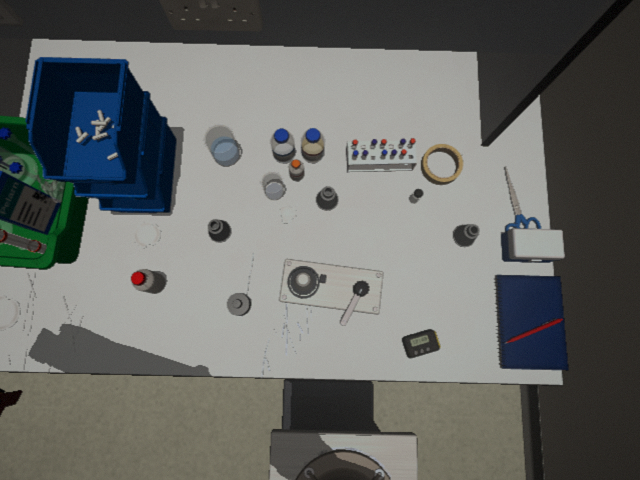

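View pics/side0.png

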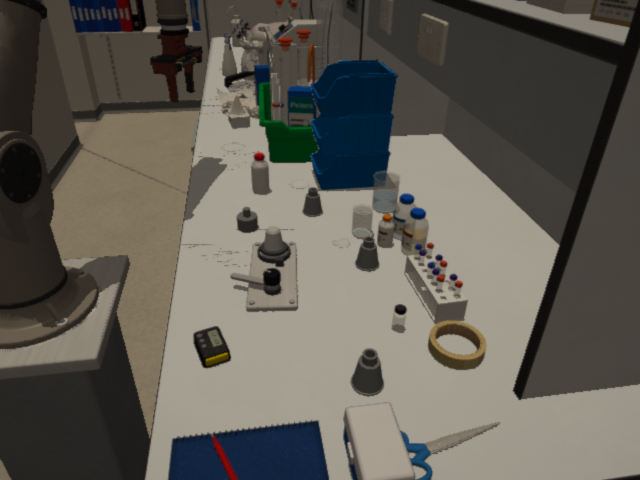

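The top view shows three sleeves at about (327,197), (219,230) and (466,234). The cap is at (238,303), the nose cone at (305,281), the knob at (361,289) and the vial at (417,195). Next I'll look at enlarged crops of both views.

```bash
python3 - <<'E'
import cv2,numpy as np
t=cv2.imread("pics/top0.png");s=cv2.imread("pics/side0.png")
def c(im,x,y,h=25):return cv2.resize(im[y-h:y+h,x-h:x+h],(200,200),interpolation=cv2.INTER_CUBIC)
T=[(327,197),(219,230),(466,234),(238,303),(305,281),(361,289)]
S=[(368,252),(313,202),(368,370),(247,220),(273,245),(271,280)]
rows=[np.hstack([c(t,*p) for p in T[:4]]),np.hstack([c(s,*p) for p in S[:4]]),np.hstack([c(t,*T[4]),c(t,*T[5]),c(s,*S[4]),c(s,*S[5])])]
cv2.imwrite("pics/m0.png",np.clip(np.vstack(rows)*1.5,0,255).astype(np.uint8))
E
```

```text
(no output)
```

View pics/m0.png

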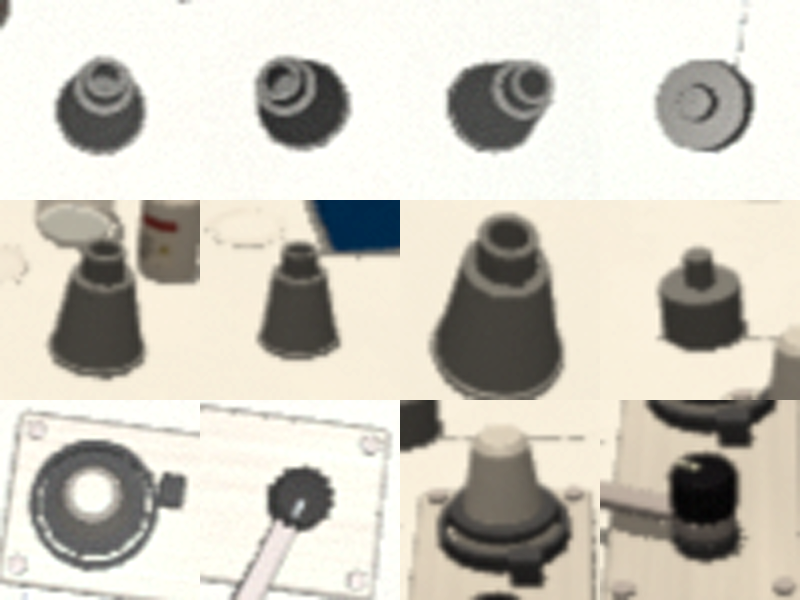

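Neck tops, cap grip, cone top and knob top are all visible in both views. I'll read off their pixels and triangulate.

```bash
cat > h.py <<'E'
from station import readout, capture, camera_params, r
import cv2,numpy as np
from scipy.spatial.transform import Rotation as R
def ray(n,u,v,p=None):
    p=p or camera_params(n);f=240/np.tan(np.radians(p["fovy"])/2);E=np.array(p["extrinsics"])
    d=E[:3,:3]@np.array([(u-p["cx"])/f,(v-p["cy"])/f,1]);return E[:3,3],d/np.linalg.norm(d)
def plane(n,u,v,z,p=None):
    o,d=ray(n,u,v,p);return o+d*(z-o[2])/d[2]
def proj(n,P,p=None):
    p=p or camera_params(n);f=240/np.tan(np.radians(p["fovy"])/2);E=np.array(p["extrinsics"])
    c=E[:3,:3].T@(np.array(P)-E[:3,3]);return np.array([p["cx"]+f*c[0]/c[2],p["cy"]+f*c[1]/c[2]])
def tri(*obs):
    A=np.zeros((3,3));b=np.zeros(3)
    for o,d in obs:
        M=np.eye(3)-np.outer(d,d);A+=M;b+=M@o
    return np.linalg.solve(A,b)
def to(target,yaw=None):
    """tool-axes shift in units for grasp point -> target (x,y,z), tool vertical"""
    s=readout.read_state();Q=R.from_rotvec(s["ee_rot"]).as_matrix()
    g=s["tool_pos"]+Q[:,2]*.163
    dy=np.arctan2(Q[1,1],Q[0,1])
    print("t %.2f grasp"%s["time"],np.round(g,4),"closing-dir deg %.1f"%np.degrees(dy),"shift units",np.round(Q.T@(np.array(target)-g)/.04,3),"mm",np.round(1000*(np.array(target)-g),1), "F",np.round(s["ft_force"],1),"gap %.4f"%s["finger_gap"],"grip %.1f"%s["grip_force"],"q7 %.2f"%s["qpos"][6])
E
python3 - <<'E'
from h import *
for n,t,s,z in [("A",(327.5,191),(369,239),.066),("B",(214.75,225),(312.75,188.75),.066),("C",(473.5,229.5),(369.75,353.75),.066),("cap",(236.2,302.5),(246.5,208),.054),("cone",(303,279.25),(273.5,228.5),.078),("knob",(361,287.5),(272,270.25),.057)]:
    print(n,np.round(plane("top",*t,z),4),np.round(plane("side",*s,z),4),np.round(tri(ray("top",*t),ray("side",*s)),4))
a,b=plane("top",346,320,.032),plane("top",353,304,.032);print(a,b,np.linalg.norm(a-b))
# plate corner screws -> plate direction
P=[plane("top",280+x/4,256+y/4-100,.012) for x,y in((38,430),(18,565))]+[plane("top",336+(x-200)/4,264+y/4-100,.012) for x,y in((370,443),(358,580))]
print(np.round(P,4),"screws")
for n in("vial",417,196,.052),("bkr",274,183,.069),("red",139,276,.111):print(n[0],np.round(plane("top",*n[1:]),3))
to([.6,0,.2]);s=readout.read_state();print(np.round(R.from_rotvec(s["ee_rot"]).as_matrix(),3))
E
```

```text
A [0.6769 0.0491 0.066 ] [0.6783 0.0455 0.066 ] [0.6786 0.049  0.0635]
B [0.5911 0.2975 0.066 ] [0.5944 0.2988 0.066 ] [0.5926 0.2974 0.0664]
C [ 0.597  -0.2778  0.066 ] [ 0.5973 -0.2809  0.066 ] [ 0.5978 -0.2787  0.0636]
cap [0.4227 0.2419 0.054 ] [0.4236 0.241  0.054 ] [0.4232 0.242  0.0534]
cone [0.4745 0.0982 0.078 ] [0.4781 0.0968 0.078 ] [0.4764 0.0982 0.0769]
knob [ 0.4621 -0.0287  0.057 ] [ 0.4644 -0.0267  0.057 ] [ 0.4631 -0.0285  0.0582]
[0.39180776 0.00124425 0.032     ] [ 0.42728309 -0.013941    0.032     ] 0.03858873930530731
[[ 0.5173  0.1315  0.012 ]
 [ 0.4396  0.1401  0.012 ]
 [ 0.4967 -0.0741  0.012 ]
 [ 0.4185 -0.0671  0.012 ]] screws
vial [ 0.675 -0.157  0.052]
bkr [0.691 0.17  0.069]
red [0.469 0.435 0.111]
t 0.15 grasp [0.2644 0.6206 0.2409] closing-dir deg 66.9 shift units [-13.799 -10.984   1.039] mm [ 335.6 -620.6  -40.9] F [-0.7 -0.9  0.5] gap 0.0880 grip 0.0 q7 -0.08
[[-0.92   0.392 -0.   ]
 [ 0.392  0.92  -0.001]
 [-0.    -0.001 -1.   ]]
```

```bash
python3 - <<'E'
from h import *
print([np.round(plane(n,u,v,0),3) for n,u,v in(("side",315,187),("side",388,183),("top",170,213),("top",100,210))])
print("height of bin", [np.round(tri(ray("top",a,b),ray("side",c,d)),3) for a,b,c,d in((133,190,313,88),)])
E
```

```text
[array([0.623, 0.44 , 0.   ]), array([0.839, 0.437, 0.   ]), array([0.633, 0.421, 0.   ]), array([0.635, 0.587, 0.   ])]
height of bin [array([0.601, 0.388, 0.296])]
```

Request:
arm_command(motion=[{"translation": [0, 0, 0], "turn": 0.146}, {"translation": [0, 0, 0], "turn": 0.146}, {"translation": [0, 0, 0], "turn": 0.146}, {"translation": [0, 0, 0], "turn": 0.146}, {"translation": [0, 0, 0], "turn": 0.146}, {"translation": [0, 0, 0], "turn": 0.146}, {"translation": [0, 0, 0], "turn": 0.146}, {"translation": [0, 0, 0], "turn": 0.146}])

```text
time: 1.15
tool_pos: [0.2645, 0.6209, 0.4043]
ee_rot: [2.227, 2.216, -0.001]
ft_force: [-0.0, -0.1, -0.8]
finger_gap: 0.0877
grip_force: 0.0
```

Request:
arm_command(motion=[{"translation": [-1, 0.4, 0]}, {"translation": [-1, 0.4, 0]}, {"translation": [-1, 0.4, 0]}, {"translation": [-1, 0.4, 0]}, {"translation": [-1, 0.4, 0]}, {"translation": [-1, 0.4, 0]}, {"translation": [-1, 0.4, 0]}, {"translation": [-1, 0.4, 0]}])

```text
$.motion[0]: bad value
```

Request:
arm_command(motion=[{"translation": [-1, 0.4, 0], "turn": 0}, {"translation": [-1, 0.4, 0], "turn": 0}, {"translation": [-1, 0.4, 0], "turn": 0}, {"translation": [-1, 0.4, 0], "turn": 0}, {"translation": [-1, 0.4, 0], "turn": 0}, {"translation": [-1, 0.4, 0], "turn": 0}, {"translation": [-1, 0.4, 0], "turn": 0}, {"translation": [-1, 0.4, 0], "turn": 0}])

```text
time: 2.15
tool_pos: [0.3929, 0.2995, 0.4046]
ee_rot: [-2.221, -2.222, 0.0]
ft_force: [-0.2, 0.1, -0.0]
finger_gap: 0.0878
grip_force: 0.0
```

Request:
arm_command(motion=[{"translation": [0, 0.7, 0.1], "turn": 0}, {"translation": [0, 0.7, 0.1], "turn": 0}, {"translation": [0, 0.7, 0.1], "turn": 0}, {"translation": [0, 0.7, 0.1], "turn": 0}, {"translation": [0, 0.7, 0.1], "turn": 0}, {"translation": [0, 0.7, 0.1], "turn": 0}, {"translation": [0, 0.7, 0.2], "turn": 0}, {"translation": [0, 0, 0], "turn": 0}])

```text
time: 3.15
tool_pos: [0.5896, 0.3002, 0.3715]
ee_rot: [2.223, 2.219, -0.003]
ft_force: [-0.2, -0.1, -0.2]
finger_gap: 0.0882
grip_force: 0.0
```

```bash
python3 - <<'E'
from h import *
to([.592,.2975,.071])
p=camera_params("wrist");im=capture("wrist");cv2.imwrite("pics/w1.png",im[:,:,::-1])
print(proj("wrist",[.592,.2975,.066],p),proj("wrist",[.592,.2975,.05],p),proj("wrist",[.592,.2975,.0],p))
import json;json.dump({k:np.array(v).tolist() for k,v in p.items()},open("p1.json","w"))
E
```

```text
t 3.15 grasp [0.5895 0.3    0.2085] closing-dir deg -0.1 shift units [-0.055  0.064  3.438] mm [   2.5   -2.5 -137.5] F [-0.2 -0.1 -0.2] gap 0.0882 grip 0.0 q7 -0.37
[319.98127701 235.46653872] [319.85798565 230.9358952 ] [319.54058435 219.27220651]
```

View pics/w1.png

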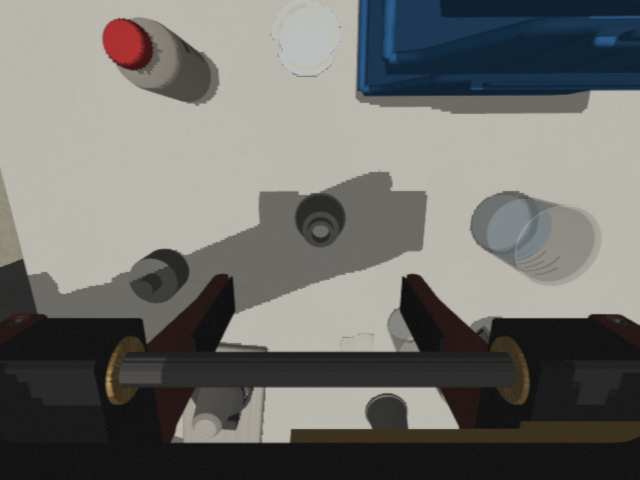

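Sleeve B's neck top shows at about (320,230), roughly 5 px above the prediction. I'll cast that ray.

```bash
python3 - <<'E'
from h import *
import json
p=json.load(open("p1.json"))
im=cv2.imread("pics/w1.png");print(im[222:240,320].mean(1).astype(int),im[230,306:336].mean(1).astype(int))
print(plane("wrist",320.5,230,.066,p),plane("wrist",320.5,219,.0,p))
to([.592,.30,.071])
E
```

```text
[ 69  68  71  86 102 103 104 104 105 104 104 105 104 104  99  71  46  42] [ 66  60  61  66  67  70  83  98 103 104 105 105 105 105 105 104 105 105
 105 105 104 103  88  69  66  67  67  63  63  67]
[0.59245856 0.30249163 0.066     ] [0.59303092 0.29779643 0.        ]
t 3.20 grasp [0.5884 0.3005 0.2089] closing-dir deg -0.1 shift units [-0.007  0.094  3.446] mm [   3.6   -0.5 -137.9] F [-0.  -0.5 -0.4] gap 0.0878 grip 0.0 q7 -0.37
```

Request:
arm_command(motion=[{"translation": [0, 0.08, 0.7], "turn": 0}, {"translation": [0, 0, 0.7], "turn": 0}, {"translation": [0, 0, 0.7], "turn": 0}, {"translation": [0, 0, 0.7], "turn": 0}, {"translation": [0, 0, 0.4], "turn": 0}, {"translation": [0, 0, 0.23], "turn": 0}, {"translation": [0, 0, 0], "turn": 0}])

```text
time: 4.08
tool_pos: [0.5916, 0.3011, 0.2355]
ee_rot: [-2.221, -2.221, 0.0]
ft_force: [0.2, 0.0, -0.8]
finger_gap: 0.0878
grip_force: 0.0
```

Request:
arm_command(motion=[{"translation": [0, 0, 0], "turn": 0}, {"translation": [0, 0, 0], "turn": 0}, {"translation": [0, 0, 0], "turn": 0}, {"translation": [0, 0, 0], "turn": 0}, {"translation": [0, 0, 0], "turn": 0}, {"translation": [0, 0, 0], "turn": 0}], hand=0)

```text
time: 4.82
tool_pos: [0.5918, 0.301, 0.2354]
ee_rot: [-2.221, -2.221, 0.0]
ft_force: [0.0, 0.1, 0.8]
finger_gap: 0.0315
grip_force: 0.0
```

```bash
python3 - <<'E'
from h import *
to([.592,.30,.071])
E
```

```text
t 4.83 grasp [0.5918 0.301  0.0724] closing-dir deg 0.0 shift units [-0.025  0.006  0.035] mm [ 0.2 -1.  -1.4] F [0.  0.1 0.8] gap 0.0315 grip 0.0 q7 -0.31
```

Request:
arm_command(motion=[{"translation": [0, 0, 0.03], "turn": 0}, {"translation": [0, 0, 0], "turn": 0}, {"translation": [0, 0, 0], "turn": 0}])

```text
time: 5.2
tool_pos: [0.5919, 0.301, 0.2346]
ee_rot: [-2.222, -2.221, -0.001]
ft_force: [-1.9, -0.6, 4.8]
finger_gap: 0.0233
grip_force: 30.0
```

Request:
arm_command(motion=[{"translation": [0, 0, -0.3], "turn": 0}, {"translation": [0, 0, -0.5], "turn": 0}, {"translation": [0, 0, -0.8], "turn": 0}, {"translation": [0, 0, -0.8], "turn": 0}, {"translation": [0, 0, -0.3], "turn": 0}])

```text
time: 5.82
tool_pos: [0.5924, 0.301, 0.3455]
ee_rot: [2.221, 2.22, 0.007]
ft_force: [0.5, -0.4, -1.1]
finger_gap: 0.0235
grip_force: 30.0
```

```bash
python3 - <<'E'
from h import *
to([.475,.098,.18])
E
```

```text
t 5.83 grasp [0.593  0.3014 0.1825] closing-dir deg -0.0 shift units [-5.086 -2.95   0.039] mm [-118.  -203.4   -2.5] F [ 0.5 -0.4 -1.1] gap 0.0235 grip 30.0 q7 -0.36
```

Request:
arm_command(motion=[{"translation": [-0.3, -0.2, 0], "turn": 0}, {"translation": [-0.8, -0.45, 0], "turn": 0}, {"translation": [-0.9, -0.5, 0], "turn": 0}, {"translation": [-0.9, -0.5, 0], "turn": 0}, {"translation": [-0.9, -0.5, 0], "turn": 0}, {"translation": [-0.7, -0.45, 0], "turn": 0}, {"translation": [-0.5, -0.27, 0], "turn": 0}, {"translation": [-0.08, -0.08, 0], "turn": 0}])

```text
time: 6.82
tool_pos: [0.4729, 0.0964, 0.3418]
ee_rot: [-2.223, -2.219, 0.002]
ft_force: [0.3, 1.5, -0.4]
finger_gap: 0.0237
grip_force: 30.0
```

```bash
python3 - <<'E'
from h import *
to([.475,.098,.109])
s=capture("side")[:,:,::-1];w=capture("wrist")[:,:,::-1]
cv2.imwrite("pics/a1.png",np.hstack([cv2.resize(s[160:320,180:380],(500,400)),cv2.resize(w[100:480,200:440],(252,400))]))
to([.475,.098,.109])
E
```

```text
t 6.83 grasp [0.4727 0.0964 0.1788] closing-dir deg -0.1 shift units [0.041 0.058 1.745] mm [  2.3   1.6 -69.8] F [ 0.3  1.5 -0.4] gap 0.0237 grip 30.0 q7 -0.17
t 6.92 grasp [0.4738 0.0981 0.1791] closing-dir deg 0.0 shift units [-0.004  0.031  1.753] mm [  1.2  -0.1 -70.1] F [ 0.3  0.3 -0.7] gap 0.0230 grip 30.0 q7 -0.17
```

View pics/a1.png

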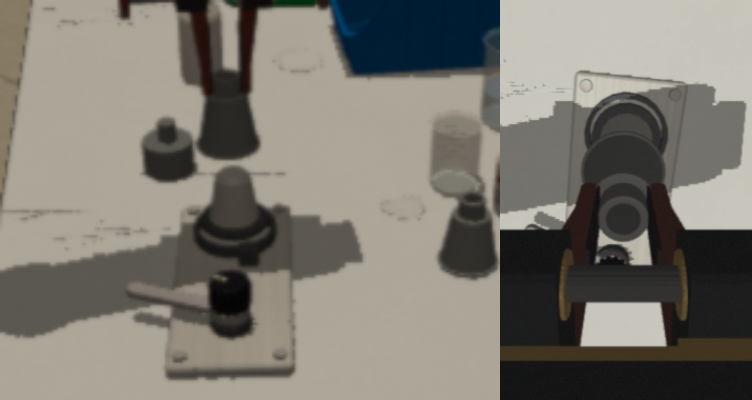

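The sleeve hangs over the cone, with the cone about 1–2 mm further along +x. I'll correct that and lower.

Request:
arm_command(motion=[{"translation": [0, 0.05, 0.4], "turn": 0}, {"translation": [0, 0, 0.5], "turn": 0}, {"translation": [0, 0, 0.4], "turn": 0}, {"translation": [0, 0, 0.2], "turn": 0}, {"translation": [0, 0, 0.1], "turn": 0}, {"translation": [0, 0, 0.05], "turn": 0}, {"translation": [0, 0, 0], "turn": 0}, {"translation": [0, 0, 0], "turn": 0}])

```text
time: 7.92
tool_pos: [0.4759, 0.098, 0.2766]
ee_rot: [2.221, 2.222, 0.001]
ft_force: [0.9, 1.7, -0.8]
finger_gap: 0.0231
grip_force: 30.0
```

```bash
python3 - <<'E'
from h import *
to([.4755,.098,.111])
E
```

```text
t 7.92 grasp [0.476  0.0981 0.1136] closing-dir deg 0.0 shift units [-0.002 -0.013  0.066] mm [-0.5 -0.1 -2.6] F [ 0.9  1.7 -0.8] gap 0.0231 grip 30.0 q7 -0.09
```

Request:
arm_command(motion=[{"translation": [0, 0, 0.05], "turn": 0}, {"translation": [0, 0, 0], "turn": 0}])

```text
time: 8.18
tool_pos: [0.4758, 0.098, 0.2743]
ee_rot: [-2.221, -2.221, -0.001]
ft_force: [-0.5, 2.1, 0.3]
finger_gap: 0.0232
grip_force: 30.0
```

Request:
arm_command(motion=[{"translation": [0, 0, 0], "turn": 0}, {"translation": [0, 0, 0], "turn": 0}, {"translation": [0, 0, 0], "turn": 0}, {"translation": [0, 0, 0], "turn": 0}, {"translation": [0, 0, -0.5], "turn": 0}, {"translation": [0, 0, -1], "turn": 0}, {"translation": [0, 0, -1], "turn": 0}], hand=1)

```text
time: 9.05
tool_pos: [0.4756, 0.0976, 0.3752]
ee_rot: [-2.222, -2.221, 0.001]
ft_force: [0.1, -0.2, 0.3]
finger_gap: 0.087
grip_force: 0.0
```

```bash
python3 - <<'E'
from h import *
to([.6775,.048,.2])
p=camera_params("wrist")
t=capture("top")[:,:,::-1];s=capture("side")[:,:,::-1];w=capture("wrist")[:,:,::-1]
cv2.imwrite("pics/t2.png",t)
cv2.imwrite("pics/a2.png",np.hstack([cv2.resize(t[150:350,190:490],(450,300)),cv2.resize(s[160:320,200:400],(350,300))]))
E
```

```text
t 9.05 grasp [0.4755 0.0975 0.2122] closing-dir deg -0.0 shift units [-1.238  5.051  0.302] mm [202.  -49.5 -12.2] F [ 0.1 -0.2  0.3] gap 0.0870 grip 0.0 q7 -0.20
```

View pics/a2.png

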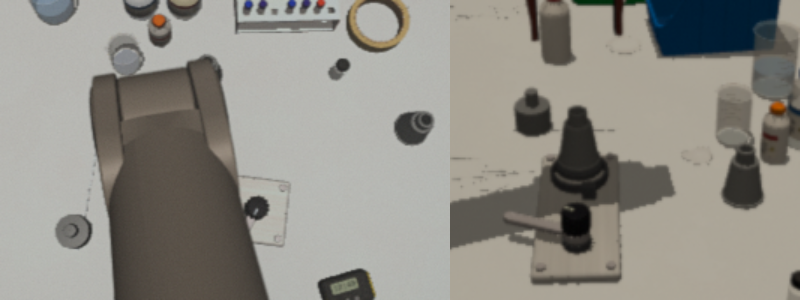

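The first sleeve stands upright on the cone and nothing else has moved. Next is sleeve A. I'll check for displacement by template matching.

Request:
arm_command(motion=[{"translation": [-0.15, 0.63, 0.04], "turn": 0}, {"translation": [-0.15, 0.63, 0.04], "turn": 0}, {"translation": [-0.15, 0.63, 0.04], "turn": 0}, {"translation": [-0.15, 0.63, 0.04], "turn": 0}, {"translation": [-0.15, 0.63, 0.04], "turn": 0}, {"translation": [-0.15, 0.63, 0.04], "turn": 0}, {"translation": [-0.15, 0.63, 0.04], "turn": 0}, {"translation": [-0.19, 0.63, 0.02], "turn": 0}])

```text
time: 10.2
tool_pos: [0.6778, 0.0482, 0.36]
ee_rot: [-2.22, -2.22, 0.003]
ft_force: [0.1, 0.4, -0.1]
finger_gap: 0.0882
grip_force: 0.0
```

```bash
cat >> h.py <<'E'
BOX={"A":("side",348,232,40,45),"C":("side",348,345,42,50),"cap":("side",234,204,28,32),"B":("side",300,184,26,34),"stk":("side",253,184,40,82)}
def moved(names,src="pics/side0.png",img=None):
    a=cv2.imread(src);b=capture("side")[:,:,::-1] if img is None else img
    for n in names:
        _,x,y,w,h=BOX[n];m=cv2.matchTemplate(np.ascontiguousarray(b),a[y:y+h,x:x+w],cv2.TM_CCOEFF_NORMED)
        _,v,_,l=cv2.minMaxLoc(m);print(n,"shift",l[0]-x,l[1]-y,"score %.2f local %.2f"%(v,m[y-2:y+3,x-2:x+3].max()))
    return b
E
python3 - <<'E'
from h import *
b=moved(["A","C","cap"]);
p=camera_params("wrist");P=[.678,.048,.066];to(P[:2]+[.0705])
w=capture("wrist")[:,:,::-1];u,v=proj("wrist",P,p);print(u,v)
import json;json.dump({k:np.array(x).tolist() for k,x in p.items()},open("p2.json","w"))
c=w[int(v)-40:int(v)+40,int(u)-40:int(u)+40];cv2.imwrite("pics/w2.png",cv2.resize(c,(480,480)));print(int(u)-40,int(v)-40)
cv2.imwrite("pics/side1.png",b)
E
```

```text
A shift 0 0 score 0.77 local 0.77
C shift 0 0 score 1.00 local 1.00
cap shift 0 0 score 1.00 local 1.00
t 10.25 grasp [0.6798 0.0465 0.1971] closing-dir deg -0.1 shift units [ 0.043 -0.045  3.164] mm [  -1.8    1.5 -126.6] F [ 2.5 -0.9  0.3] gap 0.0882 grip 0.0 q7 0.08
314.9168796639194 234.4911311393923
274 194
```

View pics/w2.png

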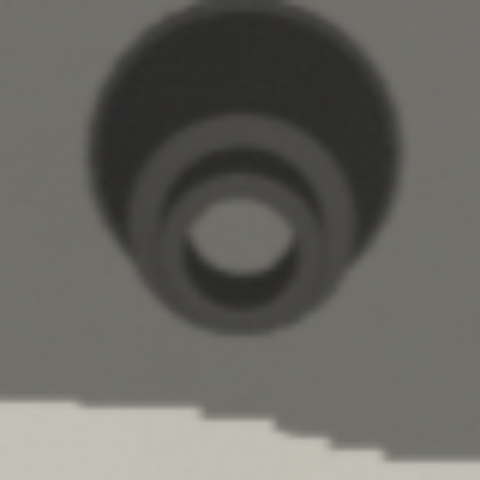

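The neck top is at (314.3,236), within about 1 mm of the prediction. I'll grasp.

Request:
arm_command(motion=[{"translation": [0, 0, 0.7], "turn": 0}, {"translation": [0, 0, 0.7], "turn": 0}, {"translation": [0, 0, 0.7], "turn": 0}, {"translation": [0, 0, 0.6], "turn": 0}, {"translation": [0, 0, 0.3], "turn": 0}, {"translation": [0, 0, 0.15], "turn": 0}, {"translation": [0, 0, 0], "turn": 0}])

```text
time: 11.18
tool_pos: [0.6774, 0.0482, 0.2364]
ee_rot: [2.221, 2.221, 0.0]
ft_force: [-0.8, 0.9, 0.8]
finger_gap: 0.0873
grip_force: 0.0
```

```bash
python3 - <<'E'
from h import *
to([.678,.047,.0715])
E
```

```text
t 11.18 grasp [0.6774 0.0482 0.0734] closing-dir deg -0.0 shift units [-0.031  0.016  0.047] mm [ 0.6 -1.2 -1.9] F [-0.8  0.9  0.8] gap 0.0873 grip 0.0 q7 0.13
```

Request:
arm_command(motion=[{"translation": [0, 0, 0], "turn": 0}, {"translation": [0, 0, 0], "turn": 0}, {"translation": [0, 0, 0], "turn": 0}, {"translation": [0, 0, 0], "turn": 0}, {"translation": [0, 0, 0], "turn": 0}, {"translation": [0, 0, 0], "turn": 0}, {"translation": [0, 0, 0], "turn": 0}, {"translation": [0, 0, 0], "turn": 0}], hand=0)

```text
time: 12.18
tool_pos: [0.6774, 0.0482, 0.2362]
ee_rot: [-2.221, -2.221, 0.0]
ft_force: [1.0, -0.2, -0.3]
finger_gap: 0.023
grip_force: 30.0
```

```bash
python3 - <<'E'
from h import *
to([.678,.047,.0715])
E
```

```text
t 12.18 grasp [0.6774 0.0482 0.0732] closing-dir deg 0.0 shift units [-0.029  0.016  0.043] mm [ 0.6 -1.2 -1.7] F [ 1.  -0.2 -0.3] gap 0.0230 grip 30.0 q7 0.13
```

Request:
arm_command(motion=[{"translation": [0, 0, -0.3], "turn": 0}, {"translation": [0, 0, -0.6], "turn": 0}, {"translation": [0, 0, -0.9], "turn": 0}, {"translation": [0, 0, -0.8], "turn": 0}, {"translation": [0, 0, -0.5], "turn": 0}, {"translation": [0, 0, -0.2], "turn": 0}])

```text
time: 12.92
tool_pos: [0.6775, 0.0481, 0.3696]
ee_rot: [2.221, 2.221, 0.002]
ft_force: [0.7, 0.2, -0.5]
finger_gap: 0.0231
grip_force: 30.0
```

Request:
arm_command(motion=[{"translation": [0.1, -0.3, 0], "turn": 0}, {"translation": [0.2, -0.75, 0], "turn": 0}, {"translation": [0.2, -0.9, 0], "turn": 0}, {"translation": [0.2, -0.9, 0], "turn": 0}, {"translation": [0.2, -0.9, 0], "turn": 0}, {"translation": [0.2, -0.75, 0], "turn": 0}, {"translation": [0.1, -0.4, 0], "turn": 0}, {"translation": [0.04, -0.14, 0], "turn": 0}])

```text
time: 13.92
tool_pos: [0.4749, 0.098, 0.3678]
ee_rot: [-2.22, -2.222, 0.001]
ft_force: [0.3, -0.0, -1.0]
finger_gap: 0.0228
grip_force: 30.0
```

```bash
python3 - <<'E'
from h import *
moved(["A","C","cap"])
to([.4757,.098,.136])
E
```

```text
A shift -97 23 score 0.72 local 0.27
C shift 0 0 score 1.00 local 1.00
cap shift 0 0 score 0.96 local 0.96
t 13.97 grasp [0.4749 0.0981 0.205 ] closing-dir deg 0.0 shift units [-0.003  0.021  1.724] mm [  0.8  -0.1 -69. ] F [-1.3 -0.5  0.6] gap 0.0236 grip 30.0 q7 -0.18
```

Request:
arm_command(motion=[{"translation": [0, 0.02, 0.4], "turn": 0}, {"translation": [0, 0, 0.5], "turn": 0}, {"translation": [0, 0, 0.4], "turn": 0}, {"translation": [0, 0, 0.2], "turn": 0}, {"translation": [0, 0, 0.1], "turn": 0}, {"translation": [0, 0, 0.05], "turn": 0}, {"translation": [0, 0, 0], "turn": 0}])

```text
time: 14.85
tool_pos: [0.4766, 0.0979, 0.3025]
ee_rot: [-2.221, -2.221, -0.001]
ft_force: [-1.2, 0.6, -0.5]
finger_gap: 0.023
grip_force: 30.0
```

Request:
arm_command(motion=[{"translation": [0, 0, 0.04], "turn": 0}, {"translation": [0, 0, 0], "turn": 0}])

```text
time: 15.1
tool_pos: [0.4765, 0.0979, 0.3007]
ee_rot: [-2.221, -2.221, -0.0]
ft_force: [-1.2, 0.4, -0.3]
finger_gap: 0.0232
grip_force: 30.0
```

```bash
python3 - <<'E'
from h import *
to([.4757,.098,.136])
E
```

```text
t 15.10 grasp [0.4765 0.0979 0.1377] closing-dir deg 0.0 shift units [ 0.002 -0.021  0.044] mm [-0.8  0.1 -1.7] F [-1.2  0.4 -0.3] gap 0.0232 grip 30.0 q7 -0.10
```

Request:
arm_command(motion=[{"translation": [0, -0.02, 0.04], "turn": 0}, {"translation": [0, 0, 0], "turn": 0}])

```text
time: 15.35
tool_pos: [0.4758, 0.0978, 0.299]
ee_rot: [2.221, 2.221, 0.0]
ft_force: [0.1, 0.8, -0.1]
finger_gap: 0.0231
grip_force: 30.0
```

Request:
arm_command(motion=[{"translation": [0, 0, 0], "turn": 0}, {"translation": [0, 0, 0], "turn": 0}, {"translation": [0, 0, 0], "turn": 0}, {"translation": [0, 0, 0], "turn": 0}, {"translation": [0, 0, -0.5], "turn": 0}, {"translation": [0, 0, -1], "turn": 0}, {"translation": [0, 0, -0.8], "turn": 0}, {"translation": [0, 0, 0], "turn": 0}], hand=1)

```text
time: 16.35
tool_pos: [0.4766, 0.0978, 0.3932]
ee_rot: [2.221, 2.22, 0.008]
ft_force: [-0.9, 0.2, -0.6]
finger_gap: 0.0878
grip_force: 0.0
```

Request:
arm_command(motion=[{"translation": [-0.8, 0.3, 0], "turn": 0}, {"translation": [-0.8, 0.3, 0], "turn": 0}, {"translation": [-0.8, 0.3, 0], "turn": 0}, {"translation": [-0.8, 0.3, 0], "turn": 0}, {"translation": [-0.8, 0.3, 0], "turn": 0}, {"translation": [-0.8, 0.3, 0], "turn": 0}])

```text
time: 17.1
tool_pos: [0.5478, -0.0951, 0.3897]
ee_rot: [-2.22, -2.221, 0.002]
ft_force: [-0.4, 1.6, -0.8]
finger_gap: 0.0877
grip_force: 0.0
```

Request:
arm_command(motion=[{"translation": [-0.8, 0.3, 0.2], "turn": 0}, {"translation": [-0.8, 0.3, 0.2], "turn": 0}, {"translation": [-0.8, 0.3, 0.2], "turn": 0}, {"translation": [-0.8, 0.3, 0.2], "turn": 0}, {"translation": [-0.8, 0.15, 0.1], "turn": 0}, {"translation": [-0.62, 0, 0], "turn": 0}, {"translation": [0, 0, 0], "turn": 0}])

```text
time: 17.98
tool_pos: [0.6007, -0.2811, 0.3536]
ee_rot: [-2.225, -2.216, 0.003]
ft_force: [-0.0, 0.3, -0.0]
finger_gap: 0.0879
grip_force: 0.0
```

```bash
python3 - <<'E'
from h import *
b=moved(["C","cap"]);cv2.imwrite("pics/side2.png",b)
p=camera_params("wrist");P=[.5975,-.279,.066];to(P[:2]+[.0715])
w=capture("wrist")[:,:,::-1];u,v=proj("wrist",P,p);print(u,v)
x,y=int(u)-40,int(v)-40;print(x,y)
c=w[y:y+80,x:x+80]
cv2.imwrite("pics/w3.png",np.hstack([cv2.resize(c,(400,400)),cv2.resize(b[170:290,200:320],(400,400))]))
E
```

```text
C shift 0 0 score 0.83 local 0.83
cap shift 0 0 score 1.00 local 1.00
t 18.02 grasp [ 0.601  -0.2792  0.1907] closing-dir deg -0.1 shift units [ 0.003 -0.081  2.981] mm [  -3.5    0.2 -119.2] F [-1.4  0.2  0.5] gap 0.0882 grip 0.0 q7 0.64
313.19129378831735 238.3296138592014
273 198
```

View pics/w3.png

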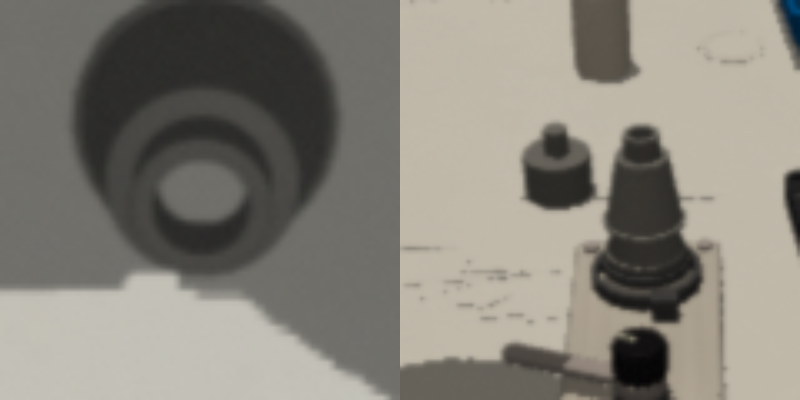

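The two-sleeve stack is seated upright, and sleeve C's neck is at (313.2,239.4), as predicted. I'll grasp it.

Request:
arm_command(motion=[{"translation": [0, -0.07, 0.7], "turn": 0}, {"translation": [0, 0, 0.7], "turn": 0}, {"translation": [0, 0, 0.7], "turn": 0}, {"translation": [0, 0, 0.45], "turn": 0}, {"translation": [0, 0, 0.25], "turn": 0}, {"translation": [0, 0, 0.15], "turn": 0}, {"translation": [0, 0, 0], "turn": 0}])

```text
time: 18.95
tool_pos: [0.5991, -0.279, 0.2372]
ee_rot: [2.221, 2.221, 0.0]
ft_force: [-0.2, -0.6, -0.3]
finger_gap: 0.0879
grip_force: 0.0
```

Request:
arm_command(motion=[{"translation": [0, 0, 0], "turn": 0}, {"translation": [0, 0, 0], "turn": 0}, {"translation": [0, 0, 0], "turn": 0}, {"translation": [0, 0, 0], "turn": 0}, {"translation": [0, 0, 0], "turn": 0}, {"translation": [0, 0, 0], "turn": 0}, {"translation": [0, 0, 0], "turn": 0}, {"translation": [0, 0, 0], "turn": 0}], hand=0)

```text
time: 19.95
tool_pos: [0.599, -0.279, 0.237]
ee_rot: [-2.221, -2.221, 0.0]
ft_force: [0.8, -0.5, 1.0]
finger_gap: 0.0231
grip_force: 30.0
```

```bash
python3 - <<'E'
from h import *
to([.5975,-.279,.0715])
E
```

```text
t 19.95 grasp [ 0.5989 -0.279   0.074 ] closing-dir deg -0.0 shift units [ 0.    -0.036  0.063] mm [-1.4  0.  -2.5] F [ 0.8 -0.5  1. ] gap 0.0231 grip 30.0 q7 0.71
```

Request:
arm_command(motion=[{"translation": [0, 0, -0.3], "turn": 0}, {"translation": [0, 0, -0.6], "turn": 0}, {"translation": [0, 0, -0.9], "turn": 0}, {"translation": [0, 0, -0.9], "turn": 0}, {"translation": [0, 0, -0.7], "turn": 0}, {"translation": [0, 0, -0.5], "turn": 0}])

```text
time: 20.7
tool_pos: [0.5989, -0.2792, 0.3952]
ee_rot: [2.221, 2.22, 0.001]
ft_force: [0.5, 0.8, 0.1]
finger_gap: 0.023
grip_force: 30.0
```

Request:
arm_command(motion=[{"translation": [0.4, -0.15, 0], "turn": 0}, {"translation": [0.8, -0.28, 0], "turn": 0}, {"translation": [0.8, -0.28, 0], "turn": 0}, {"translation": [0.8, -0.28, 0], "turn": 0}, {"translation": [0.8, -0.28, 0], "turn": 0}, {"translation": [0.8, -0.28, 0], "turn": 0}, {"translation": [0.8, -0.28, 0], "turn": 0}])

```text
time: 21.58
tool_pos: [0.5243, -0.0688, 0.3916]
ee_rot: [-2.218, -2.221, 0.002]
ft_force: [0.4, 0.3, -0.3]
finger_gap: 0.0233
grip_force: 30.0
```

Request:
arm_command(motion=[{"translation": [0.8, -0.28, 0], "turn": 0}, {"translation": [0.8, -0.28, 0], "turn": 0}, {"translation": [0.8, -0.28, 0], "turn": 0}, {"translation": [0.8, -0.25, 0], "turn": 0}, {"translation": [0.6, -0.1, 0], "turn": 0}, {"translation": [0.22, -0.06, 0], "turn": 0}, {"translation": [0, 0, 0], "turn": 0}])

```text
time: 22.45
tool_pos: [0.4751, 0.0901, 0.3925]
ee_rot: [-2.22, -2.222, 0.002]
ft_force: [-0.1, -0.1, -0.8]
finger_gap: 0.0228
grip_force: 30.0
```

```bash
python3 - <<'E'
from h import *
moved(["cap"],img=None)
to([.4757,.098,.1605])
E
```

```text
cap shift 0 0 score 1.00 local 1.00
t 22.50 grasp [0.4753 0.0892 0.2296] closing-dir deg -0.0 shift units [0.221 0.01  1.728] mm [  0.4   8.8 -69.1] F [ 0.7  1.  -1.7] gap 0.0231 grip 30.0 q7 -0.19
```

Request:
arm_command(motion=[{"translation": [0.21, 0, 0], "turn": 0}, {"translation": [0, 0, 0.4], "turn": 0}, {"translation": [0, 0, 0.5], "turn": 0}, {"translation": [0, 0, 0.4], "turn": 0}, {"translation": [0, 0, 0.2], "turn": 0}, {"translation": [0, 0, 0.1], "turn": 0}, {"translation": [0, 0, 0.05], "turn": 0}, {"translation": [0, 0, 0], "turn": 0}])

```text
time: 23.5
tool_pos: [0.4759, 0.0982, 0.3273]
ee_rot: [2.221, 2.221, 0.001]
ft_force: [0.8, -0.2, -0.0]
finger_gap: 0.0227
grip_force: 30.0
```

```bash
python3 - <<'E'
from h import *
to([.4757,.098,.1605])
E
```

```text
t 23.50 grasp [0.476  0.0983 0.1643] closing-dir deg 0.0 shift units [-0.006 -0.008  0.095] mm [-0.3 -0.3 -3.8] F [ 0.8 -0.2 -0. ] gap 0.0227 grip 30.0 q7 -0.13
```

Request:
arm_command(motion=[{"translation": [0, 0, 0.05], "turn": 0}, {"translation": [0, 0, 0.04], "turn": 0}, {"translation": [0, 0, 0], "turn": 0}])

```text
time: 23.88
tool_pos: [0.4757, 0.0982, 0.3234]
ee_rot: [-2.221, -2.221, 0.0]
ft_force: [0.3, -0.5, -0.1]
finger_gap: 0.0233
grip_force: 30.0
```

Request:
arm_command(motion=[{"translation": [0, 0, 0], "turn": 0}, {"translation": [0, 0, 0], "turn": 0}, {"translation": [0, 0, 0], "turn": 0}, {"translation": [0, 0, 0], "turn": 0}, {"translation": [0, 0, -0.5], "turn": 0}, {"translation": [0, 0, -0.8], "turn": 0}, {"translation": [0, 0, -0.4], "turn": 0}, {"translation": [0, 0, 0], "turn": 0}], hand=1)

```text
time: 24.88
tool_pos: [0.476, 0.0983, 0.3922]
ee_rot: [2.221, 2.221, 0.004]
ft_force: [-0.7, -0.7, -0.3]
finger_gap: 0.0876
grip_force: 0.0
```

Request:
arm_command(motion=[{"translation": [0.4, -0.15, 0], "turn": 0}, {"translation": [0.7, -0.25, 0], "turn": 0}, {"translation": [0.7, -0.25, 0], "turn": 0}, {"translation": [0.7, -0.25, 0], "turn": 0}, {"translation": [0.6, -0.25, 0], "turn": 0}, {"translation": [0.4, -0.15, 0], "turn": 0}, {"translation": [0.1, -0.02, 0], "turn": 0}, {"translation": [0, 0, 0], "turn": 0}])

```text
time: 25.88
tool_pos: [0.4232, 0.2417, 0.3912]
ee_rot: [2.222, 2.221, -0.001]
ft_force: [0.3, 1.0, -0.4]
finger_gap: 0.088
grip_force: 0.0
```

```bash
python3 - <<'E'
from h import *
b=moved(["cap"]);cv2.imwrite("pics/side3.png",b)
p=camera_params("wrist");P=[.4232,.242,.054];to(P[:2]+[.055])
w=capture("wrist")[:,:,::-1];u,v=proj("wrist",P,p);print(u,v)
x,y=int(u)-40,int(v)-40;print(x,y)
c=w[y:y+80,x:x+80]
cv2.imwrite("pics/w4.png",np.hstack([cv2.resize(c,(400,400)),cv2.resize(b[170:290,200:320],(400,400))]))
E
```

```text
cap shift 0 0 score 0.84 local 0.84
t 25.93 grasp [0.4233 0.2413 0.2283] closing-dir deg -0.1 shift units [ 2.100e-02 -3.000e-03  4.332e+00] mm [-1.000e-01  7.000e-01 -1.733e+02] F [-0.  -0.2 -1.3] gap 0.0878 grip 0.0 q7 -0.54
316.94316114819316 223.90598888485925
276 183
```

View pics/w4.png

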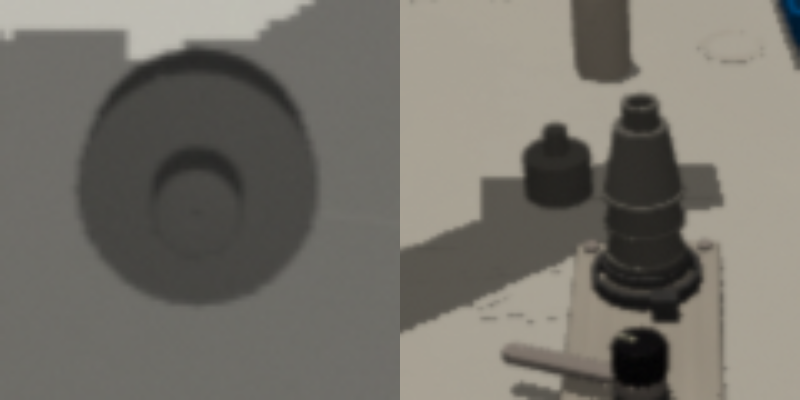

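All three sleeves are nested upright. The cap grip is at (315.4,225.6), within 2 mm of the prediction, so I'll grasp it.

Request:
arm_command(motion=[{"translation": [0, 0, 0.7], "turn": 0}, {"translation": [0, 0, 0.9], "turn": 0}, {"translation": [0, 0, 0.9], "turn": 0}, {"translation": [0, 0, 0.8], "turn": 0}, {"translation": [0, 0, 0.6], "turn": 0}, {"translation": [0, 0, 0.25], "turn": 0}, {"translation": [0, 0, 0.1], "turn": 0}, {"translation": [0, 0, 0], "turn": 0}])

```text
time: 26.98
tool_pos: [0.4233, 0.2421, 0.2219]
ee_rot: [2.222, 2.221, 0.001]
ft_force: [-0.4, 0.3, 0.4]
finger_gap: 0.088
grip_force: 0.0
```

```bash
python3 - <<'E'
from h import *
moved(["cap"]);to([.423,.241,.0555])
E
```

```text
cap shift 0 0 score 0.84 local 0.84
t 27.02 grasp [0.4235 0.2424 0.0592] closing-dir deg -0.0 shift units [-0.035 -0.013  0.092] mm [-0.5 -1.4 -3.7] F [ 0.7 -0.5 -0.5] gap 0.0876 grip 0.0 q7 -0.37
```

Request:
arm_command(motion=[{"translation": [-0.03, 0, 0.08], "turn": 0}, {"translation": [0, 0, 0], "turn": 0}])

```text
time: 27.28
tool_pos: [0.423, 0.241, 0.2184]
ee_rot: [-2.221, -2.221, -0.001]
ft_force: [-0.1, -0.0, -0.9]
finger_gap: 0.0877
grip_force: 0.0
```

Request:
arm_command(motion=[{"translation": [0, 0, 0], "turn": 0}, {"translation": [0, 0, 0], "turn": 0}, {"translation": [0, 0, 0], "turn": 0}, {"translation": [0, 0, 0], "turn": 0}, {"translation": [0, 0, 0], "turn": 0}, {"translation": [0, 0, 0], "turn": 0}, {"translation": [0, 0, 0], "turn": 0}, {"translation": [0, 0, 0], "turn": 0}], hand=0)

```text
time: 28.28
tool_pos: [0.423, 0.241, 0.2182]
ee_rot: [-2.221, -2.221, 0.0]
ft_force: [0.8, 0.2, -0.1]
finger_gap: 0.0174
grip_force: 30.0
```

```bash
python3 - <<'E'
from h import *
to([.423,.241,.0555])
E
```

```text
t 28.27 grasp [0.423  0.241  0.0552] closing-dir deg 0.0 shift units [ 0.     0.    -0.007] mm [0.  0.  0.3] F [ 0.8  0.2 -0.1] gap 0.0174 grip 30.0 q7 -0.36
```

Request:
arm_command(motion=[{"translation": [0, 0, -0.3], "turn": 0}, {"translation": [0, 0, -0.7], "turn": 0}, {"translation": [0, 0, -0.9], "turn": 0}, {"translation": [0, 0, -0.9], "turn": 0}, {"translation": [0, 0, -0.9], "turn": 0}, {"translation": [0, 0, -0.6], "turn": 0}, {"translation": [0, 0, -0.2], "turn": 0}])

```text
time: 29.15
tool_pos: [0.4232, 0.2409, 0.4001]
ee_rot: [-2.221, -2.221, -0.005]
ft_force: [-0.2, 0.1, -0.7]
finger_gap: 0.0173
grip_force: 30.0
```

```bash
python3 - <<'E'
from h import *
to([.4757,.098,.231])
b=capture("side")[:,:,::-1];t=capture("top")[:,:,::-1]
cv2.imwrite("pics/side4.png",b)
print("side neck",plane("side",271.7,200.6,.1495))
cv2.imwrite("pics/a5.png",np.hstack([cv2.resize(t[235:315,260:340],(400,400),interpolation=2),cv2.resize(b[185:265,230:310],(400,400),interpolation=2)]))
E
```

```text
t 29.15 grasp [0.4235 0.2413 0.2371] closing-dir deg -0.0 shift units [-3.582  1.305  0.147] mm [  52.2 -143.3   -6.1] F [-0.2  0.1 -0.7] gap 0.0173 grip 30.0 q7 -0.54
side neck [0.47625869 0.09074164 0.1495    ]
```

View pics/a5.png

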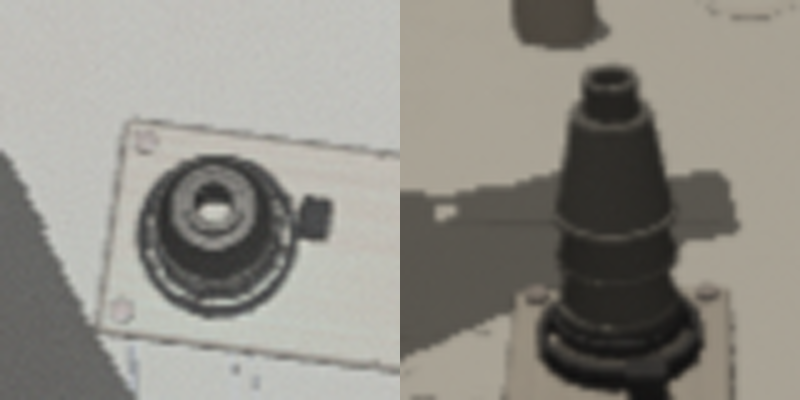

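Neck top is at (302.4,275.6) in the top view and (272,200.6) in the side view.

```bash
python3 - <<'E'
from h import *
print(plane("top",302.4,275.6,.149),tri(ray("top",302.4,275.6),ray("side",272,200.6)))
E
```

```text
[0.47384872 0.09835138 0.149     ] [0.47583119 0.09842994 0.14520171]
```

Request:
arm_command(motion=[{"translation": [-0.3, 0.1, 0], "turn": 0}, {"translation": [-0.6, 0.2, 0], "turn": 0}, {"translation": [-0.7, 0.3, 0], "turn": 0}, {"translation": [-0.7, 0.3, 0], "turn": 0}, {"translation": [-0.6, 0.2, 0], "turn": 0}, {"translation": [-0.5, 0.15, 0], "turn": 0}, {"translation": [-0.17, 0.05, 0], "turn": 0}, {"translation": [0, 0, 0.3], "turn": 0}])

```text
time: 30.25
tool_pos: [0.4752, 0.0979, 0.3859]
ee_rot: [2.222, 2.22, 0.001]
ft_force: [-0.5, -0.1, 0.0]
finger_gap: 0.0171
grip_force: 30.0
```

```bash
python3 - <<'E'
from h import *
to([.4757,.0982,.178])
E
```

```text
t 30.25 grasp [0.4753 0.0979 0.2229] closing-dir deg -0.1 shift units [0.006 0.01  1.122] mm [  0.4   0.3 -44.9] F [-0.5 -0.1  0. ] gap 0.0171 grip 30.0 q7 -0.19
```

Request:
arm_command(motion=[{"translation": [0, 0, 0.3], "turn": 0}, {"translation": [0, 0, 0.3], "turn": 0}, {"translation": [0, 0, 0.2], "turn": 0}, {"translation": [0, 0, 0.1], "turn": 0}, {"translation": [0, 0, 0.05], "turn": 0}, {"translation": [0, 0, 0], "turn": 0}, {"translation": [0, 0, 0], "turn": 0}])

```text
time: 31.12
tool_pos: [0.4751, 0.0982, 0.3485]
ee_rot: [2.221, 2.221, 0.001]
ft_force: [-0.3, -1.0, -1.1]
finger_gap: 0.0173
grip_force: 30.0
```

```bash
python3 - <<'E'
from h import *
to([.4757,.0982,.178])
E
```

```text
t 31.12 grasp [0.4752 0.0983 0.1855] closing-dir deg 0.0 shift units [-0.002  0.012  0.188] mm [ 0.5 -0.1 -7.5] F [-0.3 -1.  -1.1] gap 0.0173 grip 30.0 q7 -0.14
```

Request:
arm_command(motion=[{"translation": [0, 0.01, 0.06], "turn": 0}, {"translation": [0, 0, 0.05], "turn": 0}, {"translation": [0, 0, 0.04], "turn": 0}, {"translation": [0, 0, 0], "turn": 0}])

```text
time: 31.62
tool_pos: [0.4753, 0.0982, 0.3421]
ee_rot: [-2.221, -2.221, 0.0]
ft_force: [0.5, 0.0, -1.1]
finger_gap: 0.0168
grip_force: 30.0
```

```bash
python3 - <<'E'
from h import *
to([.4757,.0982,.178])
E
```

```text
t 31.62 grasp [0.4753 0.0981 0.1791] closing-dir deg -0.0 shift units [0.002 0.01  0.027] mm [ 0.4  0.1 -1.1] F [ 0.5  0.  -1.1] gap 0.0168 grip 30.0 q7 -0.14
```

Request:
arm_command(motion=[{"translation": [0, 0, 0.02], "turn": 0}, {"translation": [0, 0, 0], "turn": 0}, {"translation": [0, 0, 0], "turn": 0}])

```text
time: 32.0
tool_pos: [0.4754, 0.0982, 0.3415]
ee_rot: [-2.221, -2.221, -0.0]
ft_force: [-0.1, -0.2, -0.4]
finger_gap: 0.0174
grip_force: 30.0
```

```bash
python3 - <<'E'
from h import *
to([.4757,.0982,.178])
E
```

```text
t 32.00 grasp [0.4754 0.0982 0.1785] closing-dir deg 0.0 shift units [-0.     0.008  0.012] mm [ 0.3 -0.  -0.5] F [-0.1 -0.2 -0.4] gap 0.0174 grip 30.0 q7 -0.14
```

Request:
arm_command(motion=[{"translation": [0, 0, 0], "turn": 0}, {"translation": [0, 0, 0], "turn": 0}, {"translation": [0, 0, 0], "turn": 0}, {"translation": [0, 0, 0], "turn": 0}, {"translation": [0, 0, -0.4], "turn": 0}, {"translation": [0, 0, -0.8], "turn": 0}, {"translation": [0, 0, -0.8], "turn": 0}, {"translation": [0, 0, 0], "turn": 0}], hand=1)

```text
time: 33.0
tool_pos: [0.4762, 0.098, 0.4245]
ee_rot: [2.221, 2.22, 0.009]
ft_force: [0.7, 0.1, -1.4]
finger_gap: 0.0875
grip_force: 0.0
```

Request:
arm_command(motion=[{"translation": [-0.7, -0.06, 0], "turn": 0}, {"translation": [-0.8, -0.08, 0], "turn": 0}, {"translation": [-0.8, -0.08, 0], "turn": 0}, {"translation": [-0.6, -0.06, 0], "turn": 0}, {"translation": [-0.3, -0.03, 0.3], "turn": 0}, {"translation": [0, 0, 0.6], "turn": 0}, {"translation": [0, 0, 0.5], "turn": 0}, {"translation": [0, 0, 0], "turn": 0}])

```text
time: 34.0
tool_pos: [0.4622, -0.0298, 0.3642]
ee_rot: [-2.221, -2.22, 0.005]
ft_force: [-0.2, 0.1, 0.8]
finger_gap: 0.0878
grip_force: 0.0
```

```bash
python3 - <<'E'
from h import *
b=capture("side")[:,:,::-1]
p=camera_params("wrist");P=[.463,-.030,.057];to(P[:2]+[.2])
w=capture("wrist")[:,:,::-1];u,v=proj("wrist",P,p);print(u,v)
x,y=int(u)-50,int(v)-50;print(x,y)
c=w[y:y+100,x:x+100]
cv2.imwrite("pics/w6.png",np.hstack([cv2.resize(c,(400,400)),cv2.resize(b[170:310,200:340],(400,400))]))
for q in ((302.4,275.6,.149),):pass
E
```

```text
t 34.05 grasp [ 0.4624 -0.03    0.2021] closing-dir deg -0.0 shift units [0.    0.016 0.053] mm [ 0.6  0.  -2.1] F [-0.  -0.  -0.6] gap 0.0881 grip 0.0 q7 0.11
318.03709644866933 232.19480876835888
268 182
```

View pics/w6.png

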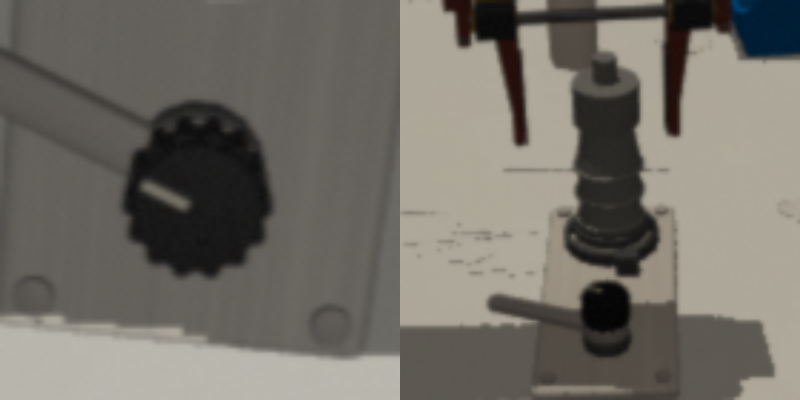

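The cap sits level on the stack and the knob centre is confirmed within 1 mm, with the lock arm still in its start position. I'll turn ahead, check cap height numerically and descend.

```bash
python3 - <<'E'
from h import *
for z in(.170,.175,.18):print(z,proj("side",[.4757,.0982,z]))
print("neck ref (measured 200.6)",proj("side",[.4757,.0982,.148]))
E
```

```text
0.17 [270.79348559 190.16324851]
0.175 [270.70467189 187.99047133]
0.18 [270.61539998 185.80648414]
neck ref (measured 200.6) [271.17891065 199.59245627]
```

Request:
arm_command(motion=[{"translation": [0, 0, 0.3], "turn": -0.174}, {"translation": [0, 0, 0.3], "turn": -0.174}, {"translation": [0, 0, 0.3], "turn": -0.174}, {"translation": [0, 0, 0.3], "turn": -0.174}, {"translation": [0, 0, 0.3], "turn": -0.174}, {"translation": [0, 0, 0.5], "turn": 0}, {"translation": [0, 0, 0.5], "turn": 0}, {"translation": [0, 0, 0.4], "turn": 0}])

```text
time: 35.1
tool_pos: [0.4635, -0.0296, 0.2495]
ee_rot: [1.077, 2.95, 0.001]
ft_force: [0.3, -0.4, -0.6]
finger_gap: 0.0882
grip_force: 0.0
```

```bash
python3 - <<'E'
from h import *
to([.463,-.030,.054])
E
```

```text
t 35.10 grasp [ 0.4637 -0.0296  0.0865] closing-dir deg 49.9 shift units [ 0.009 -0.021  0.813] mm [ -0.7  -0.4 -32.5] F [ 0.3 -0.4 -0.6] gap 0.0882 grip 0.0 q7 1.07
```

The cap top is about 25 mm above the neck (26 mm expected), so it is home. Next I'll close on the knob.

Request:
arm_command(motion=[{"translation": [0, 0, 0.4], "turn": 0}, {"translation": [0, 0, 0.25], "turn": 0}, {"translation": [0, 0, 0.13], "turn": 0}, {"translation": [0, 0, 0], "turn": 0}])

```text
time: 35.6
tool_pos: [0.463, -0.0299, 0.2181]
ee_rot: [-1.079, -2.95, 0.0]
ft_force: [0.5, 0.2, -0.8]
finger_gap: 0.0881
grip_force: 0.0
```

Request:
arm_command(motion=[{"translation": [0, 0, 0], "turn": 0}, {"translation": [0, 0, 0], "turn": 0}, {"translation": [0, 0, 0], "turn": 0}, {"translation": [0, 0, 0], "turn": 0}, {"translation": [0, 0, 0], "turn": 0}, {"translation": [0, 0, 0], "turn": 0}, {"translation": [0, 0, 0], "turn": 0}], hand=0)

```text
time: 36.48
tool_pos: [0.4621, -0.031, 0.2182]
ee_rot: [-1.08, -2.949, 0.003]
ft_force: [-3.4, -3.4, 4.0]
finger_gap: 0.0333
grip_force: 30.0
```

```bash
python3 - <<'E'
from h import *
to([.463,-.030,.054]);print(readout.read_state()["ft_torque"])
E
```

```text
t 36.48 grasp [ 0.4617 -0.0311  0.0552] closing-dir deg 49.8 shift units [-0.006  0.042  0.029] mm [ 1.3  1.1 -1.2] F [-3.4 -3.4  4. ] gap 0.0333 grip 30.0 q7 1.11
[-0.98324564  0.80021041  0.01227612]
```

Request:
arm_command(motion=[{"translation": [0, -0.03, 0], "turn": 0.1}, {"translation": [0, 0, 0], "turn": 0.14}, {"translation": [0, 0, 0], "turn": 0.14}, {"translation": [0, 0, 0], "turn": 0.14}, {"translation": [0, 0, 0], "turn": 0.14}, {"translation": [0, 0, 0], "turn": 0.14}, {"translation": [0, 0, 0], "turn": 0.14}, {"translation": [0, 0, 0], "turn": 0}])

```text
time: 37.48
tool_pos: [0.462, -0.0309, 0.2182]
ee_rot: [2.297, 2.143, -0.001]
ft_force: [-1.3, -2.2, 2.6]
finger_gap: 0.0331
grip_force: 30.0
```

```bash
python3 - <<'E'
from h import *
to([.4617,-.0311,.055]);print(readout.read_state()["ft_torque"])
E
```

```text
t 37.48 grasp [ 0.4619 -0.0311  0.0552] closing-dir deg -4.0 shift units [-0.002 -0.006  0.005] mm [-0.2 -0.  -0.2] F [-1.3 -2.2  2.6] gap 0.0331 grip 30.0 q7 0.40
[-0.48817862  0.41431054  0.00352516]
```

Request:
arm_command(motion=[{"translation": [0, 0, 0], "turn": 0.12}, {"translation": [0, 0, 0], "turn": 0.12}, {"translation": [0, 0, 0], "turn": 0.12}, {"translation": [0, 0, 0], "turn": 0.12}, {"translation": [0, 0, 0], "turn": 0}])

```text
time: 38.1
tool_pos: [0.4621, -0.031, 0.2182]
ee_rot: [2.738, 1.539, -0.001]
ft_force: [-1.2, -3.0, 1.1]
finger_gap: 0.0336
grip_force: 30.0
```

```bash
python3 - <<'E'
from h import *
to([.4617,-.0311,.055]);print(readout.read_state()["ft_torque"])
b=capture("side")[:,:,::-1];t=capture("top")[:,:,::-1]
cv2.imwrite("pics/a7.png",np.hstack([cv2.resize(t[235:335,270:390],(480,400),interpolation=2),cv2.resize(b[220:320,220:300],(320,400),interpolation=2)]))
E
```

```text
t 38.10 grasp [ 0.4621 -0.0311  0.0552] closing-dir deg -31.3 shift units [-0.005 -0.008  0.005] mm [-0.4  0.  -0.2] F [-1.2 -3.   1.1] gap 0.0336 grip 30.0 q7 0.05
[-0.57983934  0.45736703 -0.0105296 ]
```

View pics/a7.png

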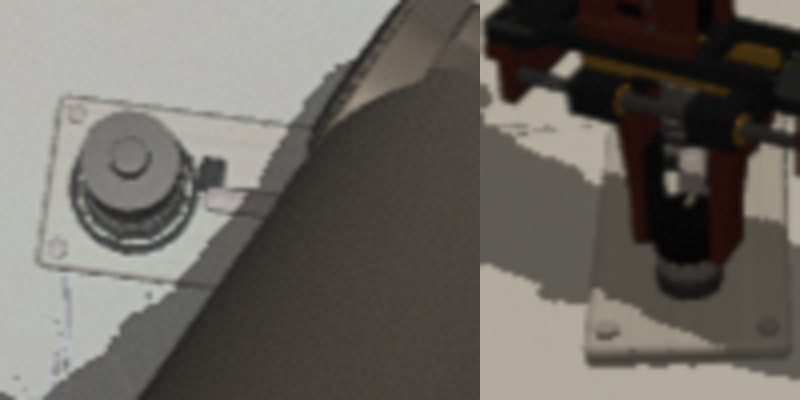

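The lock arm now points at the cone beside its stop block. By estimate the slip is about 0.15 rad, so I'll add a little more to make it clear.

Request:
arm_command(motion=[{"translation": [0, 0, 0], "turn": 0.08}, {"translation": [0, 0, 0], "turn": 0.08}, {"translation": [0, 0, 0], "turn": 0.06}, {"translation": [0, 0, 0], "turn": 0}])

```text
time: 38.7
tool_pos: [0.4621, -0.0311, 0.2182]
ee_rot: [2.891, 1.228, -0.0]
ft_force: [-0.7, -2.8, 0.0]
finger_gap: 0.0333
grip_force: 30.0
```

Request:
arm_command(motion=[{"translation": [0, 0, 0], "turn": 0}, {"translation": [0, 0, 0], "turn": 0}, {"translation": [0, 0, 0], "turn": 0}, {"translation": [0, 0, 0], "turn": 0}, {"translation": [0, 0, -0.3], "turn": 0}, {"translation": [0, 0, -0.8], "turn": 0}, {"translation": [0, 0, -1], "turn": 0}, {"translation": [0, 0, -1], "turn": 0}], hand=1)

```text
time: 39.7
tool_pos: [0.462, -0.031, 0.3439]
ee_rot: [-2.893, -1.223, 0.001]
ft_force: [-0.1, 0.9, 0.1]
finger_gap: 0.0877
grip_force: 0.0
```

```bash
python3 - <<'E'
from h import *
P=[.462,-.031,.057];to(P)
b=capture("side")[:,:,::-1];p=camera_params("wrist");w=capture("wrist")[:,:,::-1]
u,v=proj("wrist",P,p);x,y=int(u)-60,int(v)-60;print(x,y)
cv2.imwrite("pics/a8.png",np.hstack([cv2.resize(w[y:y+120,x:x+120],(400,400),interpolation=2),cv2.resize(b[170:310,200:340],(400,400),interpolation=2)]))
E
```

```text
t 39.70 grasp [ 0.4619 -0.0311  0.1809] closing-dir deg -44.2 shift units [3.000e-03 1.000e-03 3.097e+00] mm [ 1.000e-01  1.000e-01 -1.239e+02] F [-0.1  0.9  0.1] gap 0.0877 grip 0.0 q7 -0.35
253 179
```

View pics/a8.png

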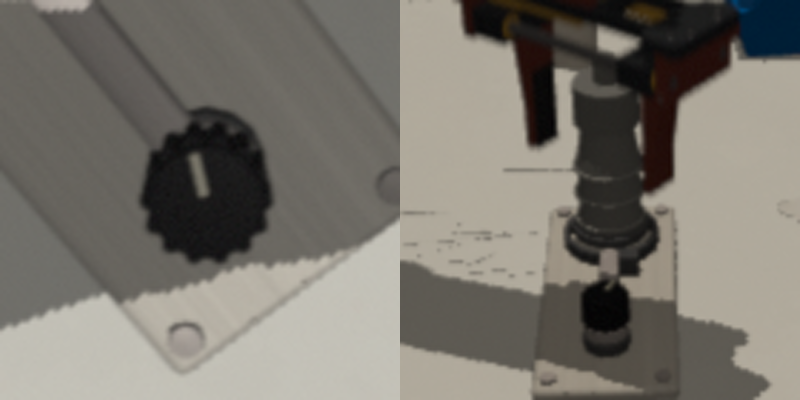

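The arm is parallel to the plate and points at the cone. The white line has slipped about 25° clockwise past the arm, and the stack and cap are intact. Handing in.

```bash
python3 -c "
from station import r
print(r.close_job())"
```

```text
the job is handed in; nothing more can be done
None
```

I nested the three sleeves loosely on the cone, put the dust cap home, turned the lock arm to its stop with the clutch slipped about 25°, and handed the job in at about 40 s; no verdict came back, and I never moved the vial, bottle or beaker.

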